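Unlock the tipping tray's left-hand screw and tip the colour rods into the bin

TASK

Empty the tipping tray: its brass hexagon lock screw has a left-hand thread, so undo it clockwise until the tray is free (the usual direction would only tighten it, which must not happen). Then lift the tray by its red handle so that all three colour rods slide off into the grey bin, without handling the rods, and lower the tray until it is level again, leaving the screw undone. Leave the tumblers and hand tools where they are.

Things in the scene. Friction and masses are not known exactly. Their poses are not given: they have to be found in the camera images.
- stand: green-painted steel tipping stand, fixed to the bench, base plate 184 x 132 mm. Origin on the bench under the middle of the tray's hinge; its x axis runs along the hinge towards the lock screw, its y axis points horizontally from the hinge towards the tray's red handle, z up. The bin stands on the -y side
- tray_hinge (a point): middle of the tray's hinge line, 130 mm above the bench (axes as the stand's; the hinge line is x)
- tray (a joint): tilt of the tray about the hinge: 0 = level (rests on its stop), grows as the handle is lifted, 1.0 rad at the upper stop. Its own weight brings it back to 0. While the lock screw is engaged it gives only about 0.1 rad or less
- tray_handle (a point): middle of the tray's red handle bar: round, 12 mm diameter, 92 mm long along the hinge direction (free for 76 mm between its two arms), 160 mm from the hinge line and 8 mm above it when level; it swings in an arc about the hinge line. Gap of 40 mm between bar and tray. Axes as the tray's (x along the bar)
- lock_screw (a joint): turn of the lock screw in rad: 0 = screwed fully tight (stop), grows as the head is turned CLOCKWISE seen from above (left-hand thread), which raises the screw 3.5 mm per rad; stop at 3.2. Its dog point sits between two lugs on the tray's lock arm and is clear of them above 2.5. It starts between 0.25 and 0.6 and stays where it is left (friction 0.06 N m)
- lock_head (a point): middle of the lock screw's brass hexagon head, on the vertical screw axis, 80 mm along stand +x from the hinge middle, about 235 mm above the bench (rises with the screw). 36 mm across flats, 26 mm high, 14 mm clear above the yoke plate; corners nicked as the mark of a left-hand thread. It turns with the head: flats face its +y and -y and every 60 degrees from there
- bin: grey sheet-metal catch bin, fixed, 140 x 150 mm, walls 3 mm, 70 mm high, far wall (its -y side) 106 mm; cork-lined floor at 6 mm. Origin at the middle of its underside, axes as the stand's. It stands below the tray's open edge, which lies 45 mm beyond the hinge; the tray (104 mm wide inside, walls 28 mm high on the other three sides) is 125 mm above the bench inside
- blue_rod_mid (a point): middle of the cobalt blue cut piece of glass colour rod, round, 28 mm diameter, 85 mm long, lying loose in the tray about along the tipping direction; its z axis is the rod's axis. 0.08 to 0.17 kg, friction with the tray 0.5 to 0.72
- blue_rod: the same cobalt blue rod; origin at the middle of one end face
- red_rod_mid (a point): middle of the ruby red cut piece of glass colour rod, round, 27 mm diameter, 70 mm long, lying loose in the tray about along the tipping direction; its z axis is the rod's axis. 0.08 to 0.17 kg, friction with the tray 0.5 to 0.72
- red_rod: the same ruby red rod; origin at the middle of one end face
- green_rod_mid (a point): middle of the green cut piece of glass colour rod, round, 26 mm diameter, 60 mm long, lying loose in the tray about along the tipping direction; its z axis is the rod's axis. 0.08 to 0.17 kg, friction with the tray 0.5 to 0.72
- green_rod: the same green rod; origin at the middle of one end face
- tumbler_1: bystander: green-tinted glass tumbler, 64 mm diameter, 90 mm high, standing, open end up; origin at the middle of its underside
- tumbler_2: bystander: amber-tinted glass tumbler, 56 mm diameter, 75 mm high, standing, open end up; origin at the middle of its underside
- shears: bystander: straight steel shears with black ring handles, 218 x 100 x 8 mm, lying flat; origin at the middle of its underside
- callipers: bystander: outside callipers, 173 x 100 x 9 mm, lying flat; origin at the middle of its underside
- jacks: bystander: glassblower's jacks (large spring tongs), 240 x 61 x 8 mm, lying flat; origin at the middle of its underside
Mind the look-alikes: they are no part of the job. Of the things shaped like the red_rod, the red one is meant.

How it is judged:
By the outcome, as a careful person would: the job done as asked, in the order asked, and still so for the second after the job is handed in, with the robot touching nothing.
It also fails if it takes over 72 s, if anything falls off the work surface, if the arm or the gripper's body presses on something with over 40 N, if the wrist force passes 120 N, or if a joint passes its speed limit or range.

ROBOT

A 6-joint arm with a two-finger parallel gripper is mounted at the origin on a cart in front of the work surface, level with it; the furniture and walls round the work are solid. World frame = base frame: x ahead of the robot, y to its left, z up, the work surface at z = 0. Lengths are in m, angles in degrees, forces in N, time in s.
With the tool pointing down it reaches from about 0.35 to 0.875 m from the base axis. Payload 4.2 kg.
Tool frame: the origin (TCP) lies between the finger pads; the fingertips stand 25 mm ahead of it and the grasp point (between the pads) lies 6 mm ahead of it (r.tips_ahead is the distance from the TCP to the fingertips, in m); z points along the fingers, y is the direction in which the jaws open and shut (so a half turn about z gives the same grasp; the last joint's range is limited). The gripper opens to 87 mm and grips with 3 to 60 N. Pads are 19 mm wide; open, the fingers measure 117 mm over their backs; the gripper's body (75 mm by 190 mm) begins 51 mm behind the grasp point.
Start: joints at [14.817, 22.042, 0.453, 0, -68.411, -14.817], TCP at [0.625, 0, 0.248] pointing down, gripper open.
Joint ranges: [-179.83, 179.83], [-69.29, 118.12], [-61.27, 80.66], [-181.25, 117.63], [-171.15, -9.14], [-177.46, 177.46]. Speed limits (degrees/s): [159.86, 159.86, 180, 180, 180, 180].

INTERFACE

Orientations are given as a 3x3 rotation matrix whose columns are the frame's x, y, z axes.
In Python, from station import r, vision, finish_job gives the robot as it stands.
- The arm moves only by the shell command python3 -m jog 'ROWS'. ROWS is a JSON object of lists of equal length, an entry for each row: "rot": the turn, a rotation vector about the world's x, y, z in degrees, a list of three; "delta_pos": the shift along the world's x, y, z in mm, a list of three; "grip": the opening in per cent of the stroke, from 0 (shut) to 100 (fully open). A call has 1 to 10 rows; each row shifts and turns the commanded pose from where the row before left it; what a row does not reach is not made up. A row lasts 1/12 s, in which the tool goes at most 41.7 mm and 7.16 degrees, less where a joint would pass 70% of its speed; a pose out of reach is approached as far as the arm can. A call with a gripper value outside its range is refused whole. The fingers move at their own pace and stop on an object; the grip force is fixed at half the most. Time passes only in rows, so rows that do not move let the fingers close. It gives the time, the measured TCP pose, the force and the opening at its end, in the units of the state.
- r.sense(): the state, without advancing time (a new reading comes with each control period).
- vision.capture(name): name is "scene" or "side" or "wrist"; returns a dict with "frame" (420x560x3 uint8, red, green, blue), "K" (3x3 intrinsics, pixels), "xyz" and "orientation" of the camera in the world. Camera axes: x right, y up, looking along -z (the intrinsics and any distortion apply to the point x, -y, -z); pixel columns grow to the right and rows downward; lengths in m; the calibration is good to about 2 mm. A picture is of the moment at which its call begins. There is no depth.
- finish_job(): hands the job in, once; it reports no verdict.
The state is a dict: "time_s": time; "joints": joint angles; "joint_velocities": joint speeds; "effort": joint torques, N m; "tcp_pos": TCP position; "ee_rot": TCP orientation; "wrist_force": force on the tool from outside, world axes, zero at the start; "moment": the same for the moment, N m; "gripper_width": opening from 0.0 (shut) to 1.0 (fully open).
Only numpy, scipy, OpenCV 4.12 (cv2) and the standard library are available. Lean on these libraries where they do the work, as an engineer would, in place of code of your own. Each camera call takes 0.05 s, during which the arm holds its last target. There are 200 camera calls.

## Working session

There is one attempt and no reset: what is moved stays moved. The work goes in short steps, Python scripts to look and compute and a shell command to move; the robot and the scene stay as the last step left them, time stands still between calls to the robot, and variables do not carry over. Pictures are saved under pics/ and viewed, about 8 in all and at most 12, crops included, and the job is handed in when it is done.

```bash
mkdir -p pics; ls; cat > h.py <<'E'
import numpy as np, cv2
from station import r, vision
def cap(n,f=None):
    c=vision.capture(n)
    if f: cv2.imwrite('pics/'+f,cv2.cvtColor(c['frame'],cv2.COLOR_RGB2BGR))
    return c
def ray(c,u,v):
    K=np.array(c['K']);d=np.linalg.solve(K,[u,v,1.]);d=np.array([d[0],-d[1],-d[2]])
    return np.array(c['xyz']),np.array(c['orientation'])@d
def onz(c,u,v,z):
    o,d=ray(c,u,v);return o+d*(z-o[2])/d[2]
def proj(c,p):
    q=np.array(c['orientation']).T@(np.array(p)-np.array(c['xyz']));q=np.array([q[0],-q[1],-q[2]])
    k=np.array(c['K'])@q;return k[:2]/k[2]
E
python3 - <<'E'
from h import *
a=cap('scene','s1.png');b=cap('side','d1.png')
import pickle;pickle.dump((a,b),open('c1.pkl','wb'))
for c in(a,b):print({k:v for k,v in c.items() if k!='frame'})
i=np.hstack([a['frame'],b['frame']])
print(r.sense()['time_s'])
E
```

```text
pics
{'K': array([[447.69516682,   0.        , 279.19178854],
       [  0.        , 447.69516682, 206.13345639],
       [  0.        ,   0.        ,   1.        ]]), 'xyz': array([-0.02060437,  0.84187245,  0.94003197]), 'orientation': array([[-0.86043921,  0.31221553, -0.40269818],
       [-0.50954868, -0.52391361,  0.68255013],
       [ 0.00212369,  0.79248722,  0.60988482]])}
{'K': array([[460.1476504 ,   0.        , 279.08253786],
       [  0.        , 460.1476504 , 202.06543295],
       [  0.        ,   0.        ,   1.        ]]), 'xyz': array([0.10820407, 1.0116391 , 1.06723245]), 'orientation': array([[-0.92728651,  0.25086788, -0.27785792],
       [-0.37406737, -0.5919784 ,  0.71388737],
       [ 0.01460553,  0.76591572,  0.64277507]])}
0.1
```

View pics/s1.png

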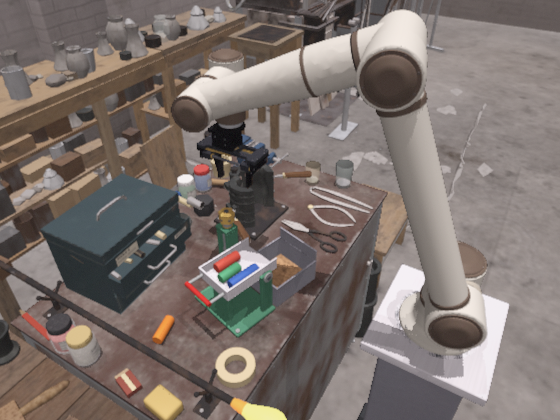

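View pics/d1.png

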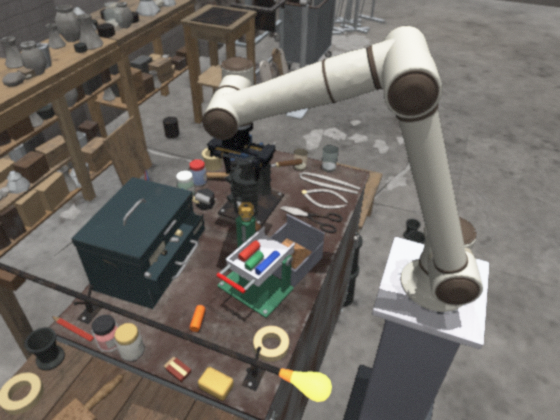

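```bash
python3 - <<'E'
from h import *
import pickle
a,b=pickle.load(open('c1.pkl','rb'))
x=cv2.resize(a['frame'][195:335,170:330],None,fx=3.5,fy=3.5,interpolation=2)[:, :400*2]
y=cv2.resize(b['frame'][190:320,200:340],None,fx=3.5,fy=3.5,interpolation=2)
h=max(x.shape[0],y.shape[0]);P=lambda i:cv2.copyMakeBorder(i,0,h-i.shape[0],0,0,0)
cv2.imwrite('pics/z1.png',cv2.resize(np.hstack([P(x),P(y)])[...,::-1],None,fx=.76,fy=.76))
# red handle ends: red masks
for c,n in((a,'a'),(b,'b')):
    hsv=cv2.cvtColor(c['frame'],cv2.COLOR_RGB2HSV)
    m=(((hsv[...,0]<6)|(hsv[...,0]>172))&(hsv[...,1]>150)&(hsv[...,2]>90)).astype(np.uint8)
    k,l,s,ce=cv2.connectedComponentsWithStats(m)
    for i in range(1,k):
        if s[i,4]>25:
            pts=np.argwhere(l==i)[:,::-1].astype(np.float32);print(n,'red',s[i],ce[i].round(1),cv2.minAreaRect(pts))
    m=((hsv[...,0]>14)&(hsv[...,0]<28)&(hsv[...,1]>120)&(hsv[...,2]>90)).astype(np.uint8)
    k,l,s,ce=cv2.connectedComponentsWithStats(m)
    for i in range(1,k):
        if s[i,4]>25 and 190<ce[i][0]<270 and 190<ce[i][1]<250: print(n,'brass',s[i],ce[i].round(1))
E
```

```text
a red [194 168  15   7  46] [201.6 172. ] ((201.29998779296875, 171.6000213623047), (5.232591152191162, 14.283556938171387), 81.8698959350586)
a red [214 252  26  20 233] [226.6 261.2] ((226.5674285888672, 261.2078857421875), (9.009982109069824, 27.45394515991211), 57.9946174621582)
a red [185 282  26  25 159] [197.5 293.5] ((197.74961853027344, 293.73651123046875), (33.279205322265625, 5.005253314971924), 43.451839447021484)
a red [ 22 313  27  27 160] [ 35.  324.2] ((36.65882110595703, 325.5647277832031), (34.7088737487793, 5.640192031860352), 40.601295471191406)
a brass [219 208  16  16 183] [226.2 215.7]
b red [190 160  14  10 101] [196.6 164.6] ((196.6500244140625, 164.4499969482422), (8.854375839233398, 12.965337753295898), 71.56504821777344)
b red [239 241  20  19 173] [248.9 250.5] ((248.9026641845703, 250.4601593017578), (7.713911056518555, 23.329877853393555), 48.8140754699707)
b red [217 273  28  20 140] [230.9 282.7] ((230.44033813476562, 282.0915222167969), (32.448307037353516, 5.062081813812256), 33.11134338378906)
b red [ 58 319  35  22 170] [ 75.1 329.4] ((74.89060974121094, 329.2898254394531), (37.58966827392578, 4.643944263458252), 28.810789108276367)
b brass [239 203  14  14 139] [245.8 209.4]
```

View pics/z1.png

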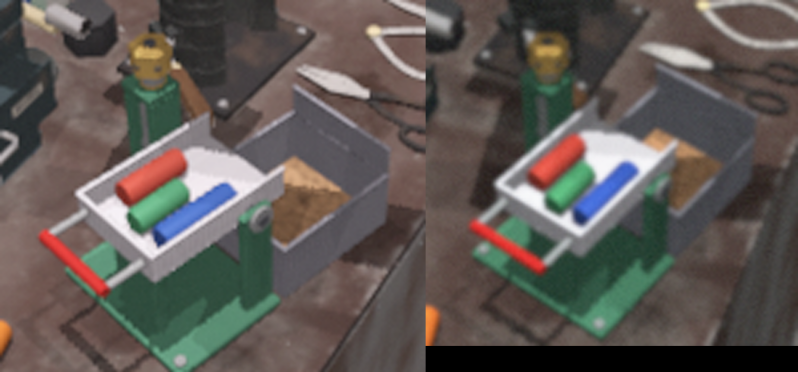

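```bash
python3 - <<'E'
from h import *
import pickle
a,b=pickle.load(open('c1.pkl','rb'))
def tri(p,q):
    A=[];B=[]
    for c,(u,v) in((a,p),(b,q)):
        o,d=ray(c,u,v);d/=np.linalg.norm(d);M=np.eye(3)-np.outer(d,d);A.append(M);B.append(M@o)
    return np.linalg.lstsq(np.vstack(A),np.hstack(B),rcond=None)[0]
H=tri((197.6,293.6),(230.6,282.4));L=tri((226.2,215.7),(245.8,209.4));print('tri',H,L)
for c,p,l,d in((a,(197.6,293.6),(226.2,215.7),(43.45,16)),(b,(230.6,282.4),(245.8,209.4),(33.1,15.5))):
    h=onz(c,*p,.138);w=onz(c,*l,.24)
    t=np.radians(d[0]);v=np.array([np.cos(t),np.sin(t)])*d[1]
    e0=onz(c,*(np.array(p)-v),.138);e1=onz(c,*(np.array(p)+v),.138)
    print(h,w,'bar',e0-e1,np.linalg.norm(e0-e1),np.degrees(np.arctan2(*(e0-e1)[1::-1])))
    # screw axis solve: head-handle = 80 x -160 y
    q=(w-h)[:2];print(np.linalg.norm(q),'expect',np.hypot(80,160),'yaw',np.degrees(np.arctan2(q[1],q[0])-np.arctan2(-160,80)))
E
```

```text
tri [0.50637848 0.32634915 0.13223634] [0.54087779 0.15231136 0.23370667]
[0.50197301 0.33102097 0.138     ] [0.53519789 0.15973407 0.24      ] bar [ 8.94820588e-02 -2.52328895e-02  1.11022302e-16] 0.09297170297922781 -15.747828487573397
0.17447949200559446 expect 178.88543819998318 yaw -15.587589383194391
[0.50444033 0.32952309 0.138     ] [0.53809914 0.15747877 0.24      ] bar [ 8.74848174e-02 -2.47877176e-02 -1.11022302e-16] 0.09092867659604563 -15.81940774551116
0.17530590779440858 expect 178.88543819998318 yaw -15.495500960756992
```

```bash
python3 -m jog '{"rot":[[0,0,0],[0,0,0],[0,0,0],[0,0,0],[0,0,0],[0,0,0],[0,0,0],[0,0,0],[0,0,0],[0,0,0]],"delta_pos":[[0,0,30],[0,0,30],[0,0,30],[0,0,20],[-17,31,0],[-17,31,0],[-17,31,0],[-17,31,0],[-17,31,0],[0,0,0]],"grip":[100,100,100,100,100,100,100,100,100,100]}'
python3 - <<'E'
from h import *
c=cap('wrist','w1.png');s=r.sense();print(s['tcp_pos'],s['ee_rot'],s['joints'],c['xyz'],c['orientation'])
import pickle;pickle.dump(c,open('w1.pkl','wb'))
print(proj(c,[.539,.155,.25]))
E
```

```text
time_s: 0.93
tcp_pos: [0.5375, 0.159, 0.3574]
ee_rot: [[0.005, -1.0, -0.001], [-1.0, -0.005, 0.001], [-0.001, 0.001, -1.0]]
wrist_force: [-0.0, 0.1, -0.1]
gripper_width: 1.0
[0.53852268 0.15732958 0.35745163] [[ 4.56459903e-03 -9.99989444e-01 -5.26248802e-04]
 [-9.99989544e-01 -4.56474381e-03  2.74245364e-04]
 [-2.76644660e-04  5.24991480e-04 -9.99999824e-01]] [ 3.28190318e+01  1.25253254e+01  2.55087887e+00 -2.99989023e-02
 -8.00423777e+01 -3.25523027e+01] [0.53884186 0.0769956  0.49576691] [[-0.99997858  0.00570107  0.00321498]
 [-0.0064031  -0.95389107 -0.3000847 ]
 [ 0.00135594 -0.30009886  0.95390714]]
[279.46024364 210.01366842]
```

View pics/w1.png

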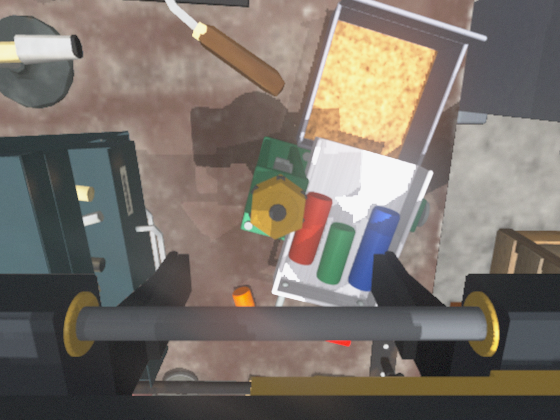

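```bash
python3 - <<'E'
from h import *
import pickle
c=pickle.load(open('w1.pkl','rb'))
f=c['frame'];hsv=cv2.cvtColor(f,cv2.COLOR_RGB2HSV)
m=((hsv[...,0]>12)&(hsv[...,0]<32)&(hsv[...,1]>110)&(hsv[...,2]>60)).astype(np.uint8)
m[:165]=0;m[250:]=0;m[:,:235]=0;m[:,315:]=0
cs,_=cv2.findContours(m,cv2.RETR_EXTERNAL,cv2.CHAIN_APPROX_NONE);q=max(cs,key=cv2.contourArea)[:,0]
hull=cv2.convexHull(q)[:,0]
P=np.array([onz(c,u,v,.249)[:2] for u,v in hull])*1000
# width vs direction: minima = flats
for t in range(0,180,6):
    n=[np.cos(np.radians(t)),np.sin(np.radians(t))];d=P@n;print(t,round(np.ptp(d),1),end=' | ')
(cx,cy),rr=cv2.minEnclosingCircle(P.astype(np.float32));print(cx,cy,rr,cv2.contourArea(q))
o=cv2.resize(f[150:310,200:400],None,fx=4,fy=4,interpolation=2)[...,::-1].copy()
cv2.polylines(o,[((hull-[200,150])*4).astype(np.int32)],True,(255,0,255),1)
cv2.imwrite('pics/w1z.png',cv2.resize(o,(750,600)))
for p in [(.504,.33,.138),(.461,.176,.13)]:print(proj(c,p))
E
```

```text
0 37.2 | 6 38.8 | 12 39.9 | 18 40.6 | 24 40.9 | 30 41.1 | 36 41.3 | 42 41.0 | 48 40.6 | 54 40.1 | 60 41.7 | 66 42.8 | 72 43.5 | 78 43.7 | 84 43.9 | 90 44.0 | 96 44.0 | 102 43.5 | 108 42.5 | 114 41.2 | 120 41.8 | 126 42.5 | 132 42.8 | 138 42.7 | 144 42.3 | 150 41.4 | 156 40.3 | 162 39.1 | 168 37.6 | 174 36.4 | 541.2666015625 154.11610412597656 22.086078643798828 2467.5
[310.33211098 329.68695265]
[356.86342841 194.3266194 ]
```

View pics/w1z.png

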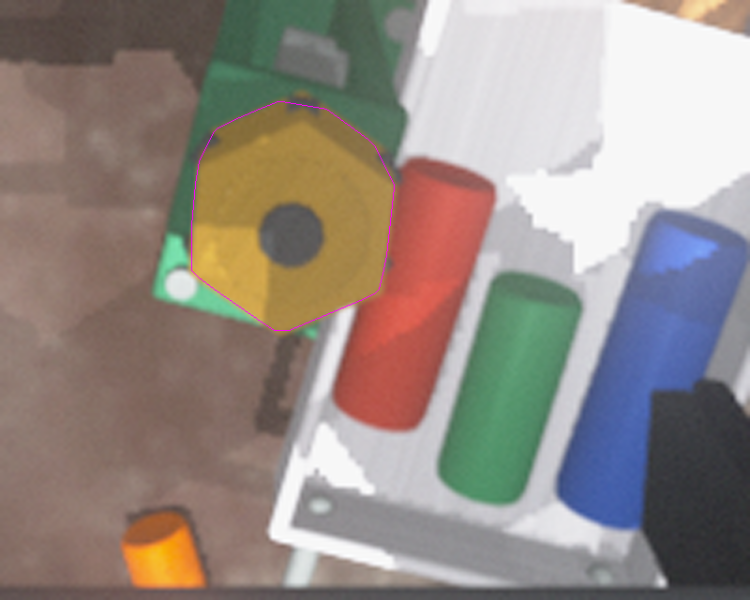

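```bash
python3 -m jog '{"rot":[[0,0,6.6],[0,0,6.6],[0,0,6.6],[0,0,6.6],[0,0,6.6],[0,0,6.6],[0,0,6.6],[0,0,6.6],[0,0,0],[0,0,0]],"delta_pos":[[0,1,0],[0,0,0],[0,0,0],[0,0,0],[0,0,-10],[0,0,-20],[0,0,-20],[0,0,-20],[0,0,0],[0,0,0]],"grip":[100,100,100,100,100,100,100,100,100,100]}'
python3 -m jog '{"rot":[[0,0,0],[0,0,0],[0,0,0],[0,0,0]],"delta_pos":[[0,0,-20],[0,0,-15],[0,0,-10],[0,0,0]],"grip":[100,100,100,100]}'
python3 - <<'E'
from h import *
a=cap('scene');b=cap('side');w=cap('wrist')
x=cv2.resize(a['frame'][120:270,140:300],(400,375),interpolation=2);y=cv2.resize(b['frame'][120:270,160:320],(400,375),interpolation=2)
cv2.imwrite('pics/g1.png',np.hstack([x,y])[...,::-1])
s=r.sense();print(s['tcp_pos'],s['ee_rot'][:,1],s['joints'],s['wrist_force'])
E
```

```text
time_s: 1.82
tcp_pos: [0.54, 0.1551, 0.2867]
ee_rot: [[0.794, -0.608, -0.002], [-0.608, -0.794, -0.002], [-0.001, 0.003, -1.0]]
wrist_force: [-0.6, -0.7, 0.5]
gripper_width: 1.004
time_s: 2.15
tcp_pos: [0.5396, 0.1556, 0.2415]
ee_rot: [[0.795, -0.606, -0.002], [-0.606, -0.795, -0.001], [-0.001, 0.002, -1.0]]
wrist_force: [0.8, -0.2, -0.1]
gripper_width: 0.997
[0.54090774 0.15622495 0.24403944] [-0.60503242 -0.79619826 -0.00202467] [ 3.26227512e+01  1.60976448e+01 -8.86025761e+00  5.11662449e-02
 -6.49015429e+01  2.01242454e+01] [ 0.12714553 -0.44776941  0.6114263 ]
```

View pics/g1.png

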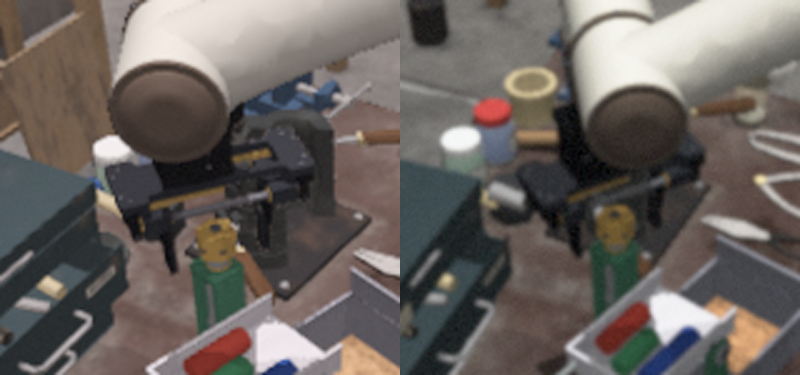

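The picture shows the head (scene crop 215,240) centred between the two fingertips (170,268 and 265,262), at the right height. I'll grip now.

```bash
python3 -m jog '{"rot":[[0,0,0],[0,0,0],[0,0,0],[0,0,0],[0,0,0],[0,0,0],[0,0,0],[0,0,0],[0,0,0],[0,0,0]],"delta_pos":[[0,0,0],[0,0,0],[0,0,0],[0,0,0],[0,0,0],[0,0,0],[0,0,0],[0,0,0],[0,0,0],[0,0,0]],"grip":[60,30,30,30,30,30,30,30,30,30]}'
python3 -c "
from h import *
s=r.sense();print(s['moment'],s['ee_rot'][:,1],s['tcp_pos'])"
```

```text
time_s: 3.13
tcp_pos: [0.5397, 0.1556, 0.2426]
ee_rot: [[0.797, -0.604, -0.001], [-0.604, -0.797, -0.001], [-0.0, 0.001, -1.0]]
wrist_force: [-2.1, -2.1, 1.5]
gripper_width: 0.414
[-0.47500312  0.3289724   0.05049577] [-0.60447396 -0.79662384  0.00130028] [0.53966468 0.15561303 0.24257749]
```

```bash
python3 -m jog '{"rot":[[0,0,-3],[0,0,-5],[0,0,-5],[0,0,-5],[0,0,-5],[0,0,-5],[0,0,-5],[0,0,-5],[0,0,-5],[0,0,0]],"delta_pos":[[0,0,0.2],[0,0,0.3],[0,0,0.3],[0,0,0.3],[0,0,0.3],[0,0,0.3],[0,0,0.3],[0,0,0.3],[0,0,0.3],[0,0,0]],"grip":[30,30,30,30,30,30,30,30,30,30]}'
python3 -c "
from h import *
s=r.sense();print(s['moment'],s['ee_rot'][:,1],s['tcp_pos'])"
```

```text
time_s: 3.97
tcp_pos: [0.5398, 0.1557, 0.2452]
ee_rot: [[0.169, -0.986, -0.0], [-0.986, -0.169, -0.001], [0.0, 0.0, -1.0]]
wrist_force: [-1.0, -0.4, 0.4]
gripper_width: 0.409
[-0.4928115   0.20755815 -0.05894032] [-9.85696353e-01 -1.68530373e-01  4.60809668e-04] [0.53982343 0.15567776 0.24520863]
```

```bash
python3 -m jog '{"rot":[[0,0,-5],[0,0,-5],[0,0,-5],[0,0,-5],[0,0,-5],[0,0,-5],[0,0,-5],[0,0,-5],[0,0,-5],[0,0,-5]],"delta_pos":[[0,0,0.3],[0,0,0.3],[0,0,0.3],[0,0,0.3],[0,0,0.3],[0,0,0.3],[0,0,0.3],[0,0,0.3],[0,0,0.3],[0,0,0.3]],"grip":[30,30,30,30,30,30,30,30,30,30]}'
python3 -c "
from h import *
s=r.sense();print(s['moment'],s['ee_rot'][:,1],s['tcp_pos'])"
python3 -m jog '{"rot":[[0,0,-5],[0,0,-5],[0,0,-5],[0,0,-5],[0,0,-5],[0,0,-5],[0,0,-5],[0,0,-5],[0,0,-5],[0,0,0]],"delta_pos":[[0,0,0.3],[0,0,0.3],[0,0,0.3],[0,0,0.3],[0,0,0.3],[0,0,0.3],[0,0,0.3],[0,0,0.3],[0,0,0.3],[0,0,0]],"grip":[30,30,30,30,30,30,30,30,30,30]}'
python3 -c "
from h import *
s=r.sense();print(s['moment'],s['ee_rot'][:,1],s['tcp_pos'],s['joints'][5])"
```

```text
time_s: 4.8
tcp_pos: [0.54, 0.1556, 0.2483]
ee_rot: [[-0.647, -0.763, 0.0], [-0.763, 0.647, -0.001], [0.001, -0.001, -1.0]]
wrist_force: [0.7, -1.4, 0.5]
gripper_width: 0.409
[-0.63898189 -0.05091474  0.08541643] [-7.62818822e-01  6.46611962e-01 -6.44384053e-04] [0.5400312  0.15557164 0.24826616]
time_s: 5.63
tcp_pos: [0.5401, 0.1554, 0.251]
ee_rot: [[-0.996, -0.084, 0.0], [-0.084, 0.996, -0.001], [0.0, -0.001, -1.0]]
wrist_force: [0.9, -2.2, 0.8]
gripper_width: 0.414
[-1.01831915 -0.13613796 -0.05307571] [-0.08416707  0.99645087 -0.00124832] [0.54005119 0.15539937 0.25104415] -117.8043363107436
```

```bash
python3 -m jog '{"rot":[[0,0,-4],[0,0,0],[0,0,0],[0,0,0],[0,0,0],[0,0,0],[0,0,0],[0,0,0],[0,0,0],[0,0,0]],"delta_pos":[[0,0,0.2],[0,0,0],[0,0,0],[0,0,0],[0,0,0],[0,0,0],[0,0,0],[0,0,0],[0,0,0],[0,0,0]],"grip":[30,30,60,80,100,100,100,100,100,100]}'
python3 -m jog '{"rot":[[0,0,0],[0,0,0],[0,0,0],[0,0,0],[0,0,0],[0,0,0]],"delta_pos":[[0,0,10],[0,0,20],[0,0,30],[0,0,30],[0,0,20],[0,0,0]],"grip":[100,100,100,100,100,100]}'
python3 - <<'E'
from h import *
w=cap('wrist');a=cap('scene');b=cap('side')
cv2.imwrite('pics/u1.png',np.hstack([cv2.resize(w['frame'],(448,336)),cv2.resize(a['frame'][180:300,170:290],(336,336),interpolation=2)])[...,::-1])
import pickle;pickle.dump((w,a,b),open('c2.pkl','wb'))
print(r.sense()['joints'],r.sense()['tcp_pos'])
for p in [(.504,.33,.138),(.54,.1555,.258)]:print(proj(w,p)*.8)
for c in (a,b):
    hsv=cv2.cvtColor(c['frame'],cv2.COLOR_RGB2HSV)
    m=((hsv[...,0]>14)&(hsv[...,0]<28)&(hsv[...,1]>120)&(hsv[...,2]>90)).astype(np.uint8)
    k,l,s,ce=cv2.connectedComponentsWithStats(m)
    for i in range(1,k):
        if s[i,4]>25 and 190<ce[i][0]<270 and 190<ce[i][1]<250: print('brass',s[i],ce[i].round(1))
E
```

```text
time_s: 6.47
tcp_pos: [0.54, 0.1561, 0.251]
ee_rot: [[-1.0, -0.014, 0.0], [-0.014, 1.0, 0.0], [-0.0, 0.0, -1.0]]
wrist_force: [0.5, 0.9, 0.1]
gripper_width: 0.928
time_s: 6.97
tcp_pos: [0.5418, 0.1564, 0.3676]
ee_rot: [[-1.0, -0.014, 0.011], [-0.014, 1.0, 0.004], [-0.011, 0.004, -1.0]]
wrist_force: [0.0, 0.4, 1.3]
gripper_width: 0.999
[ 3.26317145e+01  1.25339989e+01  3.05064698e+00 -3.48146239e-02
 -8.05251042e+01 -1.21828960e+02] [0.53963962 0.15598379 0.36098305]
[366.66726502 111.42767948]
[222.39811377 168.48915751]
brass [219 205  15  17 189] [225.8 213. ]
brass [240 199  13  16 163] [245.8 206.8]
```

View pics/u1.png

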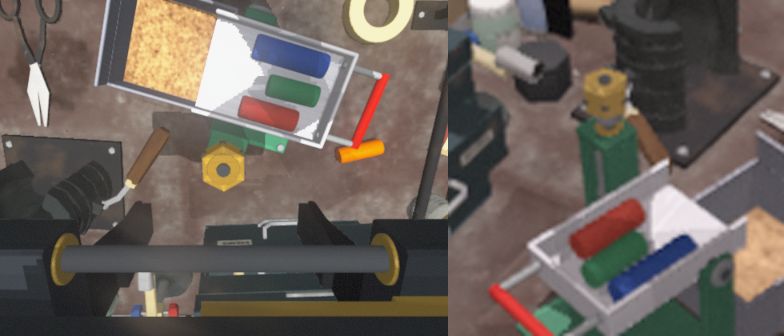

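```bash
python3 - <<'E'
from h import *
import pickle
w,a,b=pickle.load(open('c2.pkl','rb'))
hsv=cv2.cvtColor(w['frame'],cv2.COLOR_RGB2HSV)
m=(((hsv[...,0]<5)|(hsv[...,0]>174))&(hsv[...,1]>150)&(hsv[...,2]>90)).astype(np.uint8)
m[:,:425]=0;m[250:]=0
k,l,s,ce=cv2.connectedComponentsWithStats(m);i=1+np.argmax(s[1:,4])
pts=np.argwhere(l==i)[:,::-1].astype(np.float32);R=cv2.minAreaRect(pts);print(s[i],R)
B=cv2.boxPoints(R);Q=np.array([onz(w,*p,.138) for p in B]);print(Q.round(4),Q.mean(0))
E
```

```text
[ 439   92   49   94 1179] ((461.4503173828125, 137.82339477539062), (12.559283256530762, 101.00349426269531), 23.58702850341797)
[[0.5465 0.3138 0.138 ]
 [0.4573 0.3389 0.138 ]
 [0.4616 0.3505 0.138 ]
 [0.5515 0.3262 0.138 ]] [0.50423663 0.33235294 0.138     ]
```

```bash
python3 -m jog '{"rot":[[0,0,-4.1],[0,0,-4.1],[0,0,-4.1],[0,0,-4.1],[0,0,0],[0,0,0],[0,0,0],[0,0,0],[0,0,0],[0,0,0]],"delta_pos":[[-7.2,35,0],[-7.2,35,0],[-7.2,35,0],[-7.2,35,0],[-7.2,35.5,0],[0,0,-30],[0,0,-40],[0,0,-40],[0,0,-40],[0,0,-10]],"grip":[52,52,52,52,52,52,52,52,52,52]}'
python3 -m jog '{"rot":[[0,0,0],[0,0,0]],"delta_pos":[[0,0,0],[0,0,0]],"grip":[52,52]}'
python3 - <<'E'
from h import *
a=cap('scene');b=cap('side')
x=cv2.resize(a['frame'][180:330,140:300],(400,375),interpolation=2);y=cv2.resize(b['frame'][180:330,160:320],(400,375),interpolation=2)
cv2.imwrite('pics/g2.png',np.hstack([x,y])[...,::-1])
s=r.sense();print(s['tcp_pos'],s['ee_rot'][:,1],s['joints'],s['wrist_force'])
E
```

```text
time_s: 7.95
tcp_pos: [0.5001, 0.3285, 0.1926]
ee_rot: [[-0.963, 0.27, -0.012], [0.27, 0.963, -0.01], [0.009, -0.013, -1.0]]
wrist_force: [-2.0, -0.8, -0.3]
gripper_width: 0.525
time_s: 8.12
tcp_pos: [0.5047, 0.3318, 0.2018]
ee_rot: [[-0.963, 0.268, 0.001], [0.268, 0.963, -0.001], [-0.001, -0.0, -1.0]]
wrist_force: [-0.9, 0.4, 1.8]
gripper_width: 0.521
[0.50537802 0.33253346 0.20394244] [0.26857381 0.96325029 0.00412132] [ 4.86874762e+01  2.18603145e+01 -6.38792467e+00  6.31011898e-02
 -6.14629268e+01 -1.54297396e+02] [0.29175128 0.08594237 0.6704014 ]
```

View pics/g2.png

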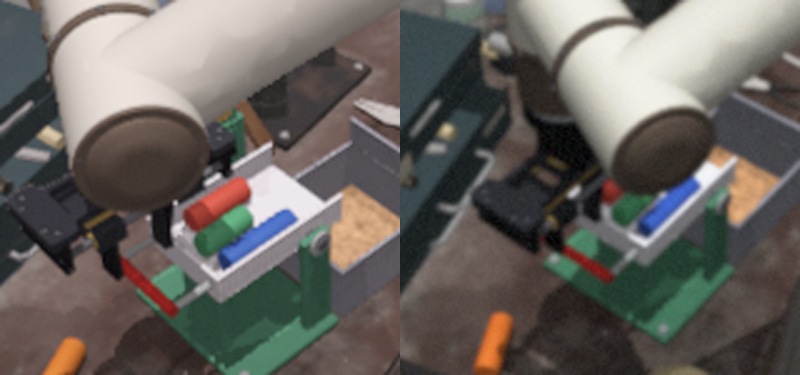

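```bash
python3 -m jog '{"rot":[[0,0,0],[0,0,0],[0,0,0],[0,0,0],[0,0,0]],"delta_pos":[[-1,-1,-15],[0,0,-20],[0,0,-15],[0,0,-7],[0,0,0]],"grip":[52,52,52,52,52]}'
python3 -m jog '{"rot":[[0,0,0],[0,0,0],[0,0,0],[0,0,0],[0,0,0],[0,0,0],[0,0,0]],"delta_pos":[[0,0,0],[0,0,0],[0,0,0],[0,0,0],[0,0,0],[0,0,0],[0,0,0]],"grip":[10,5,5,5,5,5,5]}'
```

```text
time_s: 8.63
tcp_pos: [0.5031, 0.3306, 0.1444]
ee_rot: [[-0.963, 0.269, 0.0], [0.269, 0.963, 0.0], [-0.0, 0.0, -1.0]]
wrist_force: [-0.3, -0.4, 0.7]
gripper_width: 0.52
time_s: 9.22
tcp_pos: [0.5032, 0.331, 0.1444]
ee_rot: [[-0.963, 0.269, 0.001], [0.269, 0.963, 0.001], [-0.001, 0.001, -1.0]]
wrist_force: [-0.1, 0.0, 0.6]
gripper_width: 0.126
```

```bash
python3 -m jog '{"rot":[[0,0,0],[0,0,0],[0,0,0],[0,0,0],[0,0,0],[0,0,0],[0,0,0]],"delta_pos":[[-0.1,-0.5,8],[-0.3,-1,8],[-0.4,-1.4,7.9],[-0.5,-1.7,7.8],[-0.6,-2.1,7.7],[-0.7,-2.5,7.6],[0,0,0]],"grip":[5,5,5,5,5,5,5]}'
python3 -c "
from h import *
s=r.sense();print(s['moment'])"
```

```text
time_s: 9.8
tcp_pos: [0.5006, 0.3215, 0.1935]
ee_rot: [[-0.963, 0.269, 0.002], [0.269, 0.963, 0.002], [-0.001, 0.003, -1.0]]
wrist_force: [1.1, 3.6, -1.1]
gripper_width: 0.124
[ 1.2902528  -0.42345842  0.0254771 ]
```

```bash
python3 -m jog '{"rot":[[0,0,0],[0,0,0],[0,0,0],[0,0,0],[0,0,0],[0,0,0],[0,0,0],[0,0,0],[0,0,0],[0,0,0]],"delta_pos":[[-0.8,-3,7.4],[-0.8,-3,7.4],[-1,-3.7,7],[-1,-3.7,7],[-1.2,-4.4,6.6],[-1.2,-4.4,6.6],[-1.4,-4.9,6.1],[-1.4,-4.9,6.1],[-1.5,-5.5,5.6],[-1.5,-5.5,5.6]],"grip":[5,5,5,5,5,5,5,5,5,5]}'
python3 -m jog '{"rot":[[0,0,0],[0,0,0],[0,0,0],[0,0,0],[0,0,0],[0,0,0],[0,0,0],[0,0,0]],"delta_pos":[[-1.7,-6.1,5],[-1.7,-6.1,5],[0,0,0],[0,0,0],[0,0,0],[0,0,0],[0,0,0],[0,0,0]],"grip":[5,5,5,5,5,5,5,5]}'
python3 - <<'E'
from h import *
a=cap('scene');b=cap('side')
x=cv2.resize(a['frame'][180:330,170:330],(400,375),interpolation=2);y=cv2.resize(b['frame'][180:330,190:350],(400,375),interpolation=2)
cv2.imwrite('pics/t1.png',np.hstack([x,y])[...,::-1])
E
```

```text
time_s: 10.63
tcp_pos: [0.4895, 0.2805, 0.259]
ee_rot: [[-0.963, 0.268, 0.005], [0.268, 0.963, 0.006], [-0.003, 0.007, -1.0]]
wrist_force: [-0.3, 8.0, 3.8]
gripper_width: 0.126
time_s: 11.3
tcp_pos: [0.4863, 0.2685, 0.2697]
ee_rot: [[-0.964, 0.268, 0.006], [0.268, 0.964, 0.007], [-0.004, 0.008, -1.0]]
wrist_force: [-2.0, 7.6, 6.1]
gripper_width: 0.127
```

View pics/t1.png

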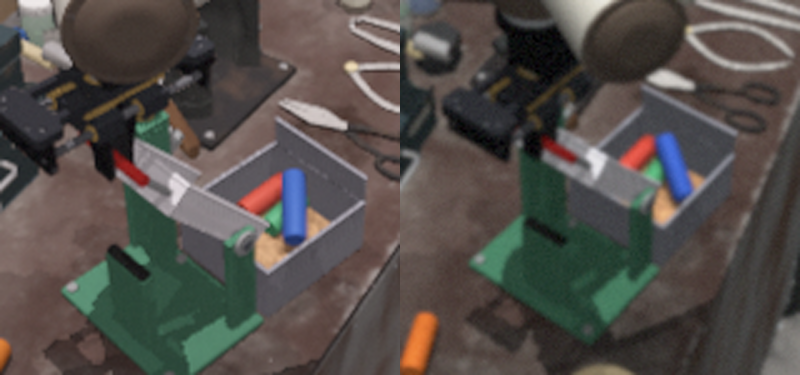

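All three rods lie in the bin (scene crop red 263,190; green 275,215; blue 293,205). I'll lower the tray along the reverse arc.

```bash
python3 -m jog '{"rot":[[0,0,0],[0,0,0],[0,0,0],[0,0,0],[0,0,0],[0,0,0],[0,0,0],[0,0,0],[0,0,0],[0,0,0]],"delta_pos":[[1.7,6.1,-5],[1.7,6.1,-5],[1.5,5.5,-5.6],[1.5,5.5,-5.6],[1.4,4.9,-6.1],[1.4,4.9,-6.1],[1.2,4.4,-6.6],[1.2,4.4,-6.6],[1,3.7,-7],[1,3.7,-7]],"grip":[5,5,5,5,5,5,5,5,5,5]}'
python3 -m jog '{"rot":[[0,0,0],[0,0,0],[0,0,0],[0,0,0],[0,0,0],[0,0,0],[0,0,0],[0,0,0],[0,0,0],[0,0,0]],"delta_pos":[[0.8,3,-7.4],[0.8,3,-7.4],[0.7,2.5,-7.6],[0.6,2.1,-7.7],[0.5,1.7,-7.8],[0.4,1.4,-7.9],[0.3,1,-6],[0.1,0.5,-5],[0,0,-4],[0,0,0]],"grip":[5,5,5,5,5,5,5,5,5,5]}'
python3 -m jog '{"rot":[[0,0,0],[0,0,0],[0,0,0]],"delta_pos":[[0,0,-0.5],[0,0,0],[0,0,0]],"grip":[5,5,5]}'
```

```text
time_s: 12.23
tcp_pos: [0.4993, 0.3164, 0.2072]
ee_rot: [[-0.963, 0.268, 0.002], [0.268, 0.963, 0.002], [-0.002, 0.002, -1.0]]
wrist_force: [0.3, 4.1, 2.7]
gripper_width: 0.127
time_s: 13.07
tcp_pos: [0.5032, 0.3309, 0.1447]
ee_rot: [[-0.963, 0.269, 0.001], [0.269, 0.963, 0.0], [-0.0, 0.001, -1.0]]
wrist_force: [1.0, 4.0, -1.1]
gripper_width: 0.126
time_s: 13.32
tcp_pos: [0.5032, 0.3309, 0.1446]
ee_rot: [[-0.963, 0.269, 0.001], [0.269, 0.963, 0.001], [-0.001, 0.001, -1.0]]
wrist_force: [1.5, 4.9, 1.6]
gripper_width: 0.126
```

```bash
python3 -m jog '{"rot":[[0,0,0],[0,0,0],[0,0,0],[0,0,0],[0,0,0],[0,0,0]],"delta_pos":[[0,0,0],[0,0,0],[0,0,0],[0,0,0],[0,0,0],[0,0,0]],"grip":[20,35,50,50,50,50]}'
python3 -m jog '{"rot":[[0,0,0],[0,0,0],[0,0,0],[0,0,0],[0,0,0],[0,0,0],[0,0,0],[0,0,0],[0,0,0]],"delta_pos":[[0,0,5],[0,0,15],[0,0,30],[0,0,35],[0,0,35],[0,0,35],[0,0,35],[0,0,10],[0,0,0]],"grip":[50,50,50,50,50,50,50,50,50]}'
python3 - <<'E'
from h import *
a=cap('scene');b=cap('side');w=cap('wrist')
x=cv2.resize(a['frame'][180:330,170:330],(400,375),interpolation=2);y=cv2.resize(w['frame'],(400,300),interpolation=2)
y=cv2.copyMakeBorder(y,0,75,0,0,0)
cv2.imwrite('pics/f1.png',np.hstack([x,y])[...,::-1])
for c,n in((a,'a'),(b,'b')):
    hsv=cv2.cvtColor(c['frame'],cv2.COLOR_RGB2HSV)
    m=((hsv[...,0]>14)&(hsv[...,0]<28)&(hsv[...,1]>120)&(hsv[...,2]>90)).astype(np.uint8)
    R=(((hsv[...,0]<6)|(hsv[...,0]>172))&(hsv[...,1]>150)&(hsv[...,2]>90)).astype(np.uint8)
    for nm,M in(('brass',m),('red',R)):
        k,l,s,ce=cv2.connectedComponentsWithStats(M)
        for i in range(1,k):
            if s[i,4]>25 and 180<ce[i][0]<300 and 190<ce[i][1]<300: print(n,nm,s[i],ce[i].round(1))
E
```

```text
time_s: 13.82
tcp_pos: [0.5027, 0.3299, 0.1443]
ee_rot: [[-0.963, 0.269, -0.001], [0.269, 0.963, -0.001], [0.001, -0.001, -1.0]]
wrist_force: [-0.8, -1.0, 0.1]
gripper_width: 0.459
time_s: 14.57
tcp_pos: [0.5039, 0.3311, 0.3494]
ee_rot: [[-0.963, 0.269, 0.007], [0.269, 0.963, 0.006], [-0.005, 0.007, -1.0]]
wrist_force: [0.0, -0.0, 0.4]
gripper_width: 0.498
a brass [219 205  15  17 165] [225.9 213.4]
a red [269 250  15  13  91] [278.1 255.4]
a red [185 282  26  25 150] [197.4 293.6]
b brass [241 203  13  12 100] [246.7 209.2]
b red [281 235  11  10  71] [286.9 239.5]
b red [217 274  27  18 112] [230.2 282.3]
```

View pics/f1.png

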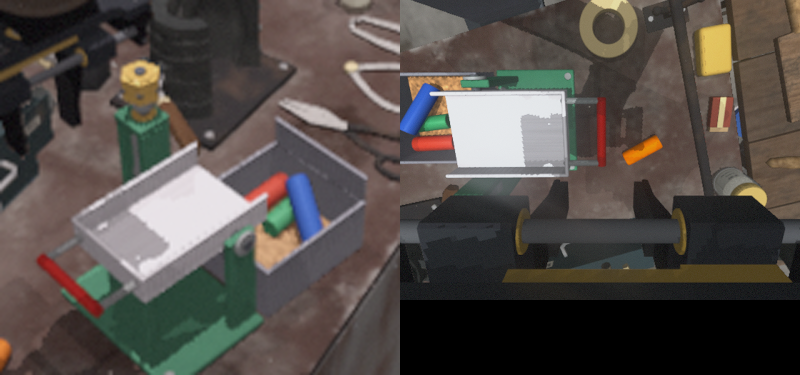

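```bash
python3 -c "
from station import finish_job
print(finish_job())"
```

```text
the job is handed in; nothing more can be done
None
```

The tray is empty and level again, and the job is handed in at about 15 s of robot time. I turned the lock screw about 142° clockwise in one grip. Then I lifted the red handle to about 0.9 rad, so all three rods slid into the bin without being touched. I lowered the tray, let go of the handle and backed off above it.

What the last checks showed:
- **Rods:** red, green and blue are all in the bin. The blue one leans across the green one, and the red one lies partly under the tray's open edge.
- **Tray:** empty, with the handle back at its starting position in both the scene and side images (within half a pixel).
- **Screw:** from the starting range given, it should stand at about 2.7 to 3.1 rad. The head still looks raised in the scene view.
- **One disagreement:** in the side view the head's centre reads about 2.4 px lower than just after the turn. Its lower edge there is unchanged, so I think the top was hidden by the gripper or in shadow, not that the screw moved.
- **Forces:** sampled wrist forces stayed below about 10 N.
- **Bystanders:** the robot did not go near the tumblers or hand tools, but I did not measure their positions again at the end.

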